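# Shut and lock the tube spinner's lid

### The job

Work with the fingertips only, without grasping or lifting anything. Press the raised lid of the tube spinner gently down until it is fully shut, then set a fingertip in the slot of the round latch on the lid and turn it a quarter turn clockwise, all the way to its stop, so that the lid is locked. Leave the other things on the bench where they are.

Things in the scene. Friction and masses are not known exactly. Their poses are not given: they have to be found in the camera images.
- spinner: Bench tube spinner, a low white box 290 mm (x) by 270 mm (y), 115 mm high without its lid, fixed. Origin: centre of its underside; x points from its front (control strip, latch, free edge of the lid) to its back (lid hinge), y to its left, z up. Through the lid's window a black rotor with tubes is seen. The hinge line runs along y at x = 135 mm, z = 115 mm.
- lid (a joint): Lid hinge, rad. 0 = fully shut (level, firm stop), grows as the front edge rises; starts 0.25 to 0.5. Stiff: the lid stays where it is left; pressing it down near the front edge takes about 1 to 5 N. The lid is a grey plate 275 mm from hinge to front edge, 270 mm wide, 12 mm thick, its top 127 mm above the bench when shut, with a solid clear window in its rear half.
- lid_pad (a point): Point on the lid's bare top near its front left corner, 250 mm from the hinge line, 100 mm left of the middle: a flat place to press; moves with the lid. At the front right corner instead is a plain round metal vent cap, 36 mm across, 12 mm high, without a slot, which does not move.
- latch (a joint): Turn of the latch, rad. 0 = open, slot along the spinner's y; grows clockwise from above; stop at 1.571 = locked, slot along the spinner's x. Starts 0 to 0.35. Stays where it is left; turning takes about 0.12 N m (4 N at 32 mm from the axis). Its cam tongue goes under a lip of the housing from about 0.65 on if the lid is fully shut; turned earlier, it strikes the lip or lands on it.
- latch_center (a point): Centre of the slot's floor, on the latch axis. The latch is a round dial 104 mm across on the lid's top, mid-width, 203 mm from the hinge line: a black disc 6 mm high with two metal half-moons 15 mm higher and between them a straight slot 40 mm wide, open at both ends. With the lid shut the slot's floor is 133 mm and the half-moons' tops 148 mm above the bench.
- slot_left (a point): Point on the slot's floor on its middle line, 32 mm from the latch axis, towards the end that is at the left (spinner's +y) when open; turns with the latch and ends behind the axis (spinner's +x) when locked. Shut fingers fit in the slot here.
- beaker: Bystander: glass beaker 60 mm across, 75 mm high, left of the spinner; origin under its centre.
- marker: Bystander: pen 130 mm long, 15 mm thick, lying in front of the spinner; origin under its middle.
- tube_box: Bystander: carton 90 x 90 x 50 mm, right of the spinner; origin under its centre.
- jar: Bystander: small jar 40 mm across, 50 mm high, near the spinner's front right corner; origin under its centre.
- bottle_a: Bystander: amber bottle 66 mm across, 150 mm high, far to one side; origin under its centre.
- bottle_b: Bystander: white bottle 66 mm across, 150 mm high, far to one side; origin under its centre.
- tube_rack: Bystander: grey tube rack 110 x 70 mm, 62 mm high, to the right; origin under its centre.

How it is judged:
On the way, in this order (a step that is already met when the one before it is completed fails the run):
1. the lid is pushed fully shut while the latch is still open (value of joint lid below 0.02 rad and value of joint latch below 0.7 rad), for 0.1 s.
2. the latch is turned to its stop with the lid shut (value of joint latch above 1.42 rad and value of joint lid below 0.025 rad), for 0.1 s.
At the end, for the whole second after the job is handed in: The lid is shut (within 0.025 rad), the latch is turned clockwise to its stop (at least 1.42 of 1.571 rad), and no bystander is more than 30 mm from where it stood (all of step 2 and distance of each of beaker, marker, tube_box, jar, bottle_a, bottle_b, tube_rack from where it was at the start of the episode below 0.03 m); the robot touches nothing.
It fails at once if the lid is lifted instead of pressed down (above 0.6 rad) (value of joint lid above 0.6 rad).
It fails at once if the lid is slammed (faster than 3 rad/s) (velocity of joint lid below -3 rad/s).
It fails at once if the latch is turned past 0.75 rad while the lid is still open (value of joint latch above 0.75 rad and value of joint lid above 0.06 rad).
It fails at once if a bystander is moved, lifted or carried (30 mm) (distance of any of beaker, marker, tube_box, jar, bottle_a, bottle_b, tube_rack from where it was at the start of the episode above 0.03 m).
It also fails if it takes over 42 s, if anything falls off the work surface, if the arm or the gripper's body presses on something with over 40 N, if the wrist force passes 120 N, or if a joint passes its speed limit or range.

### The arm

A 7-joint arm with a two-finger parallel gripper is mounted at the origin on the work surface. World frame = base frame: x ahead of the robot, y to its left, z up, the work surface at z = 0. Lengths are in m, angles in rad, forces in N, time in s.
With the tool pointing down it reaches from about 0.4 to 0.85 m from the base axis. Payload 10.4 kg.
Tool frame: the origin (TCP) lies on the front face of the gripper's body, between the roots of the fingers; the fingertips stand 73 mm ahead of it and the grasp point (between the pads) lies 54 mm ahead of it; z points along the fingers, y is the direction in which the jaws open and shut (so a half turn about z gives the same grasp; the last joint's range is limited). The gripper opens to 85 mm and grips with 20 to 120 N. Pads are 22 mm wide; open, the fingers measure 114 mm over their backs; the gripper's body (76 mm by 85 mm) begins 54 mm behind the grasp point. The pads swing forward as they close: fully open they stand 13 mm farther back than shut.
Start: joints at [1.091, 0.332, -0.065, 1.46, 0.022, 1.35, -0.088], TCP at [0.276, -0.561, 0.304] pointing down, gripper open.
Joint ranges: [-2.6, 2.6], [-0.5, 2.12], [-1.47, 1.34], [0.16, 2.42], [-1.27, 4.41], [0.06, 2.06], [-2.6, 2.6]. Speed limits (rad/s): [2.22, 2.22, 2.79, 2.79, 3.14, 3.14, 3.14].

### API

Orientations are given as a unit quaternion [w, x, y, z].
In Python, from workcell import state, imaging, workorder gives the robot as it stands.
- The arm moves only by the tool jog_arm, never from a script. Its argument "commands" is a list of rows, each a list of 7 numbers: the gripper command: -1 is fully open, 1 is shut, values between are in proportion, then the shift along the tool's x, y, z in cm, then the turn, a rotation vector about the tool's x, y, z in rad. A call has 1 to 8 rows; each row shifts and turns the commanded pose from where the row before left it, along the tool's axes as they then stand; what a row does not reach is not made up. A row lasts 1/12 s, in which the tool goes at most 41.7 mm and 7.16 degrees, less where a joint would pass 70% of its speed; a pose out of reach is approached as far as the arm can. A call is refused whole if a number of a shift passes 4.17 or a number of a turn 0.125, either way. A call with a gripper value outside its range is refused whole. The fingers move at their own pace and stop on an object; "force" is the grip in N (left out, the last holds). Time passes only in rows, so rows that do not move let the fingers close. It gives the time, the measured TCP pose, the force and the opening at its end, in the units of the state.
- state(): the state, without advancing time (a new reading comes with each control period).
- imaging.snapshot(name): name is "side" or "top"; returns the picture (400x640x3 uint8, blue, green, red); there is no depth.
- imaging.camera_info(name): a dict with "vertical_fov" (degrees; the focal length in pixels is half the picture's height over the tangent of half this angle, whatever the lens; pixels are square), "cx", "cy" (the principal point, pixels), "R" (3x3) and "t" (3): a world point X has camera coordinates R X + t. Camera axes: x right, y down, z forward; pixel columns grow to the right and rows downward; lengths in m; the calibration is good to about 2 mm. A picture is of the moment at which its call begins. camera_info takes no time and is no camera call.
- workorder.job_done(): hands the job in, once; it reports no verdict.
The state is a dict: "time_s": time; "joint_pos": joint angles; "qd": joint speeds; "effort": joint torques, N m; "tcp_pos": TCP position; "tool_rot": TCP orientation; "contact_force": force on the tool from outside, world axes, zero at the start; "ft_torque": the same for the moment, N m; "grip_width": finger opening in m.
Only numpy, scipy, OpenCV 4.12 (cv2) and the standard library are available. Lean on these libraries where they do the work, as an engineer would, in place of code of your own. Each camera call takes 0.05 s, during which the arm holds its last target.

## Working session

There is one attempt and no reset: what is moved stays moved. The work goes in short steps, Python scripts to look and compute and a tool call to move; the robot and the scene stay as the last step left them, time stands still between calls to the robot, and variables do not carry over. Pictures are saved under pics/ and viewed, and the job is handed in when it is done.

Besides the shell and the picture viewer there is one more tool, called after "Call:" as name([rows], argument=value, ...), one row to a line, values as JSON. jog_arm: Moves the arm, as the interface text tells. Its arguments: {"type":"object","properties":{"commands":{"type":"array"},"force":{"type":"number"}},"required":["commands"]}

```bash
mkdir -p pics; ls; python3 - <<'E'
from workcell import state, imaging
import cv2
for n in("side","top"):
    cv2.imwrite(f"pics/{n}0.png",imaging.snapshot(n)); print(n,imaging.camera_info(n))
print(state())
E
```

```text
pics
side {'vertical_fov': 55.350114683929945, 'cx': 319.1856309804039, 'cy': 196.5595388182538, 'R': array([[-0.9859446 , -0.1670359 ,  0.00349957],
       [-0.14033039,  0.81658215, -0.55991158],
       [ 0.09066765, -0.5525329 , -0.82854497]]), 't': array([0.55312454, 0.13613158, 1.36893616])}
top {'vertical_fov': 50.81410453882451, 'cx': 315.5425965297139, 'cy': 198.33056179658288, 'R': array([[-0.00114161, -0.99990681, -0.01360395],
       [-0.98718781,  0.00329751, -0.15952853],
       [ 0.15955852,  0.01324753, -0.98709958]]), 't': array([0.02097164, 0.58753517, 1.16052231])}
{'time_s': 0.1, 'joint_pos': array([ 1.09139183,  0.33280653, -0.06467692,  1.46085564,  0.02162019,
        1.34989394, -0.08847221]), 'qd': array([ 0.00079412, -0.00122543, -0.00185997, -0.00266364,  0.00066651,
        0.00068506, -0.00136765]), 'effort': array([ 4.54302590e-04, -6.26744485e+01,  4.83982405e-02, -3.92433429e+01,
        1.63887808e-02,  6.85516570e-03, -2.38794252e-05]), 'tcp_pos': array([ 0.27555488, -0.5607083 ,  0.30319753]), 'tool_rot': array([-6.06462904e-04,  9.74025858e-01,  2.26435920e-01, -1.84220008e-04]), 'contact_force': array([ 0.35310295,  0.55488627, -0.16663712]), 'ft_torque': array([-0.0093165 ,  0.00600843,  0.01591796]), 'grip_width': 0.08539577369008985}
```

View pics/side0.png

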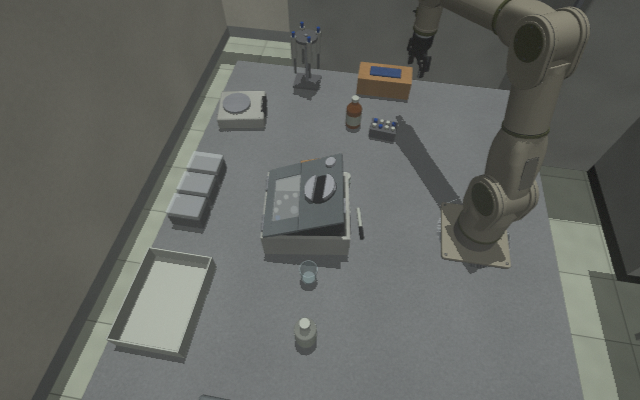

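View pics/top0.png

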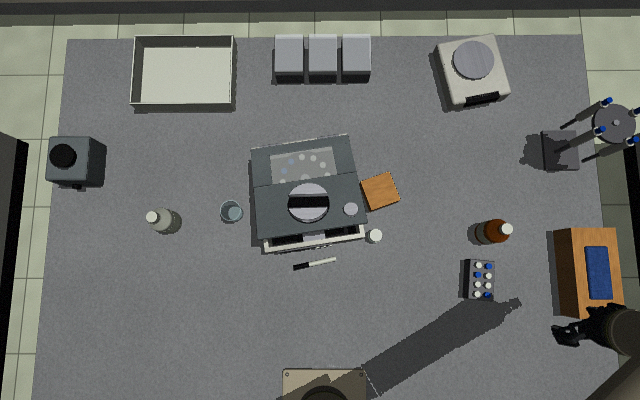

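The robot base is at the bottom of the top view. The spinner is near top (308,195) with its front facing the robot, and side (310,200). The lid is raised. I'll zoom in.

```bash
python3 - <<'E'
import cv2
t=cv2.imread("pics/top0.png")[120:280,200:420]; s=cv2.imread("pics/side0.png")[140:300,240:400]
cv2.imwrite("pics/t1.png",cv2.resize(t,None,fx=3.6,fy=3.6,interpolation=cv2.INTER_CUBIC))
cv2.imwrite("pics/s1.png",cv2.resize(s,None,fx=3.7,fy=3.7,interpolation=cv2.INTER_CUBIC))
E
```

```text
(no output)
```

View pics/t1.png

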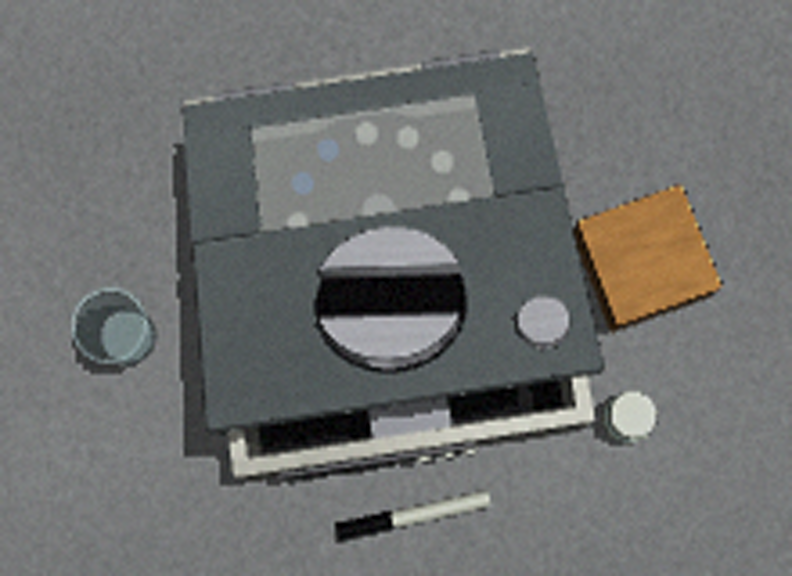

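View pics/s1.png

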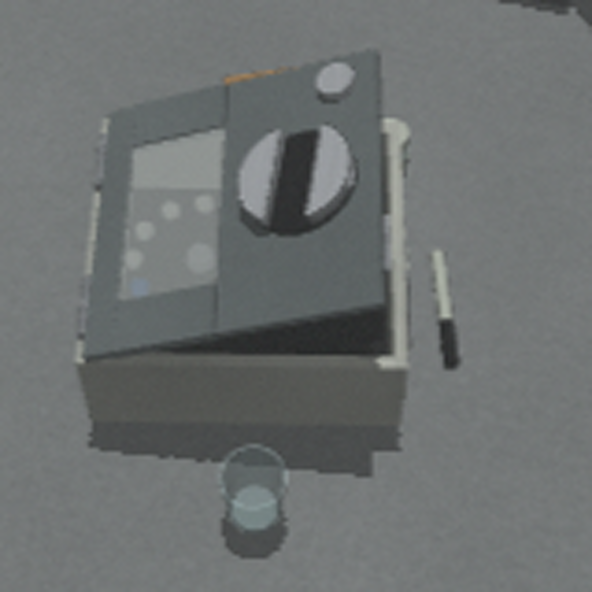

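```bash
cat > h.py <<'E'
import numpy as np, cv2
from workcell import state, imaging
CI={n:imaging.camera_info(n) for n in("side","top")}
def ray(n,uv):
    c=CI[n];f=200/np.tan(np.radians(c["vertical_fov"]/2));R=np.array(c["R"])
    d=R.T@np.array([(uv[0]-c["cx"])/f,(uv[1]-c["cy"])/f,1]);return -R.T@np.array(c["t"]),d/np.linalg.norm(d)
def plane(n,uv,z):
    o,d=ray(n,uv);return o+d*(z-o[2])/d[2]
def tri(a,b):
    o1,d1=ray("top",a);o2,d2=ray("side",b)
    A=np.c_[d1,-d2];s=np.linalg.lstsq(A,o2-o1,rcond=None)[0]
    p,q=o1+s[0]*d1,o2+s[1]*d2;return (p+q)/2,np.linalg.norm(p-q)
def proj(n,X):
    c=CI[n];f=200/np.tan(np.radians(c["vertical_fov"]/2));p=np.array(c["R"])@X+c["t"];return p[:2]/p[2]*f+[c["cx"],c["cy"]]
T=lambda x,y:(200+(x+.5)/3.6-.5,120+(y+.5)/3.6-.5)
S=lambda x,y:(240+(x+.5)/3.7-.5,140+(y+.5)/3.7-.5)
E
python3 - <<'E'
from h import *
np.set_printoptions(precision=4,suppress=True)
P={}
for k,a,b in [("boxFL",(233,473),(406,363)),("boxFR",(592,420),(410,125)),("lidFL",(208,426),(386,303)),("lidFR",(604,370),(380,50)),("lidBL",(183,102),(83,356)),("lidBR",(532,52),(106,115)),("dial",(391,297),(296,178)),("cap",(543,320),(335,80))]:
    p,g=tri(T(*a),S(*b));P[k]=p;print(k,p,"gap",round(g,4), "side z.115" ,plane("top",T(*a),.115),plane("side",S(*b),.115))
for a,b in(("boxFL","boxFR"),("lidFL","lidFR"),("lidBL","lidBR"),("lidFL","lidBL"),("lidFR","lidBR")):
    d=P[a]-P[b];print(a,b,np.linalg.norm(d),d, "yaw",np.degrees(np.arctan2(d[1],d[0])))
E
```

```text
boxFL [0.4362 0.1539 0.122 ] gap 0.0022 side z.115 [0.4353 0.1549 0.115 ] [0.4372 0.15   0.115 ]
boxFR [ 0.4696 -0.11    0.1159] gap 0.0081 side z.115 [ 0.4738 -0.1104  0.115 ] [ 0.4656 -0.1101  0.115 ]
lidFL [0.4614 0.1575 0.2247] gap 0.0025 side z.115 [0.4699 0.1741 0.115 ] [0.4624 0.093  0.115 ]
lidFR [ 0.5003 -0.1083  0.2219] gap 0.0009 side z.115 [ 0.5109 -0.12    0.115 ] [ 0.5072 -0.2001  0.115 ]
lidBL [0.7142 0.1965 0.1266] gap 0.0014 side z.115 [0.7183 0.1985 0.115 ] [0.7164 0.1909 0.115 ]
lidBR [ 0.7581 -0.0698  0.1171] gap 0.0039 side z.115 [ 0.7567 -0.0698  0.115 ] [ 0.7607 -0.0718  0.115 ]
dial [0.5533 0.0356 0.2066] gap 0.0019 side z.115 [0.5663 0.0385 0.115 ] [ 0.5647 -0.0288  0.115 ]
cap [ 0.5352 -0.068   0.2199] gap 0.0019 side z.115 [ 0.5485 -0.0753  0.115 ] [ 0.5463 -0.1536  0.115 ]
boxFL boxFR 0.2660502536018195 [-0.0335  0.2639  0.0062] yaw 97.23519661089561
lidFL lidFR 0.26866050920578144 [-0.0389  0.2658  0.0028] yaw 98.32335813331082
lidBL lidBR 0.27004716663590733 [-0.0439  0.2663  0.0095] yaw 99.35246600932037
lidFL lidBL 0.27400246750043844 [-0.2528 -0.039   0.0981] yaw -171.2330130743474
lidFR lidBR 0.2809695030777442 [-0.2578 -0.0385  0.1049] yaw -171.5028720795495
```

Spinner found by triangulation: yaw about 8.5°, hinge about (0.7306, 0.0627), lid about 0.36 rad, and the slot a little clockwise of open. I'll raise the tool, shut the fingers and go over the pad.

Call:
jog_arm([
  [1,0,0,-4,0,0,0],
  [1,0,0,-4,0,0,0],
  [1,2.7,-2.9,0,0,0,0],
  [1,2.7,-2.9,0,0,0,0],
  [1,2.7,-2.9,0,0,0,0],
  [1,2.7,-2.9,0,0,0,0],
  [1,2.7,-2.9,0,0,0,0],
  [1,2.7,-2.9,0,0,0,0],
], force=60)

```text
time_s: 0.77
tcp_pos: [0.3444, -0.3313, 0.3836]
tool_rot: [-0.0, 0.974, 0.226, -0.0]
contact_force: [0.7, -0.7, -0.8]
grip_width: 0.0003
```

Call:
jog_arm([
  [1,2.7,-2.9,0,0,0,0],
  [1,2.7,-2.9,0,0,0,0],
  [1,2.7,-2.9,0,0,0,0],
  [1,2.7,-2.9,0,0,0,0],
  [1,2.7,-2.9,0,0,0,0],
  [1,2.7,-2.9,0,0,0,0],
  [1,2.7,-2.9,0,0,0,0],
  [1,2.7,-2.9,0,0,0,0],
])

```text
time_s: 1.43
tcp_pos: [0.4358, -0.0278, 0.3839]
tool_rot: [0.0, 0.974, 0.226, 0.0]
contact_force: [1.6, 0.3, 0.2]
grip_width: -0.0002
```

Call:
jog_arm([
  [1,2.7,-2.9,0,0,0,0],
  [1,2.7,-2.9,0,0,0,0],
  [1,0,0,0,0,0,-0.12],
  [1,0,0,0,0,0,-0.12],
  [1,0,0,0,0,0,-0.12],
  [1,0,0,0,0,0,-0.12],
  [1,0,0,0,0,0,-0.12],
  [1,0,0,0,0,0,-0.12],
])

```text
time_s: 2.1
tcp_pos: [0.4586, 0.0461, 0.3836]
tool_rot: [-0.0, 0.83, 0.558, -0.0]
contact_force: [-0.8, -0.0, 0.4]
grip_width: 0.0
```

Call:
jog_arm([
  [1,0,0,0,0,0,-0.12],
  [1,0,0,0,0,0,-0.12],
  [1,0,0,0,0,0,-0.12],
  [1,0,0,0,0,0,-0.12],
  [1,0,0,0,0,0,-0.12],
  [1,0,0,0,0,0,-0.12],
  [1,0,0,0,0,0,-0.12],
  [1,0,0,0,0,0,-0.12],
])

```text
time_s: 2.77
tcp_pos: [0.4586, 0.046, 0.3836]
tool_rot: [-0.0, 0.479, 0.878, -0.0]
contact_force: [-0.1, 0.2, -0.5]
grip_width: -0.0003
```

Call:
jog_arm([
  [1,0,0,0,0,0,-0.12],
  [1,0,0,0,0,0,-0.12],
  [1,0,0,0,0,0,-0.12],
  [1,0,0,0,0,0,-0.12],
  [1,0,0,0,0,0,-0.12],
  [1,0,0,0,0,0,-0.12],
  [1,0,0,0,0,0,-0.12],
  [1,0,0,0,0,0,-0.12],
])

```text
time_s: 3.43
tcp_pos: [0.4586, 0.046, 0.3836]
tool_rot: [-0.0, 0.019, 1.0, -0.0]
contact_force: [0.8, -0.7, -0.3]
grip_width: 0.0003
```

```bash
cat >> h.py <<'E'
def rep():
    from scipy.spatial.transform import Rotation as Ro
    np.set_printoptions(precision=4,suppress=True)
    s=state();q=s["tool_rot"];M=Ro.from_quat([q[1],q[2],q[3],q[0]]).as_matrix()
    print("t",s["time_s"],"tcp",s["tcp_pos"],"yaw",np.degrees(np.arctan2(M[1,0],M[0,0])),"z",M[:,2],"F",s["contact_force"],"M",s["ft_torque"],"w",s["grip_width"],"q",s["joint_pos"]);return s,M
E
python3 - <<'E'
from h import *
s,M=rep()
print((M.T@(np.array([.4834,.1269,.33])-s["tcp_pos"])*100))
E
```

```text
t 3.4333 tcp [0.4586 0.046  0.3836] yaw 177.772999275864 z [-0.0006 -0.0001 -1.    ] F [ 0.7513 -0.7335 -0.3261] M [-0.0239  0.0257  0.0489] w 0.00030839895061222656 q [ 0.4792 -0.0393 -0.6487  1.7103 -0.0239  1.4632  1.3654]
[-2.17    8.1789  5.3594]
```

Call:
jog_arm([
  [1,-1.1,4,0,0,0,0],
  [1,-1.1,4,0,0,0,0],
  [1,0,0.2,2,0,0,0],
  [1,0,0,2,0,0,0],
  [1,0,0,0,0,0,0],
])

```text
time_s: 3.85
tcp_pos: [0.4831, 0.1271, 0.3403]
tool_rot: [-0.003, 0.022, 1.0, -0.0]
contact_force: [-0.5, 0.2, -0.7]
grip_width: 0.0005
```

```bash
python3 - <<'E'
from h import *
s,M=rep()
a=imaging.snapshot("top")[120:280,200:420];b=imaging.snapshot("side")[140:300,240:400]
cv2.imwrite("pics/p1.png",np.hstack([cv2.resize(x,(400,300)) for x in(a,b)]))
E
```

```text
t 3.85 tcp [0.4831 0.1271 0.3403] yaw 177.51741682687333 z [-0.0055 -0.0007 -1.    ] F [-0.5411  0.1867 -0.6942] M [-0.0042  0.0244  0.0188] w 0.0005059338552900429 q [ 0.3678  0.094  -0.7519  1.6924  0.0638  1.3862  1.1335]
```

View pics/p1.png

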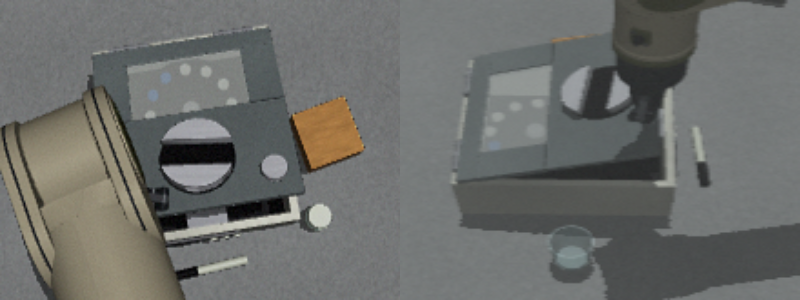

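Fingers are above the lid's front left corner (side view about (640,110)). The dial and beaker are clear. Descending gently.

Call:
jog_arm([
  [1,0,0,2,0,0,0],
  [1,0,0,1.5,0,0,0],
  [1,0,0,1,0,0,0],
  [1,0,0,1,0,0,0],
  [1,0,0,1,0,0,0],
  [1,0,0,1,0,0,0],
])

```text
time_s: 4.45
tcp_pos: [0.4848, 0.1269, 0.2689]
tool_rot: [0.001, 0.023, 1.0, 0.0]
contact_force: [-0.7, 0.2, 1.6]
grip_width: 0.0
```

Call:
jog_arm([
  [1,0,0,1,0,0,0],
  [1,0,0,1,0,0,0],
  [1,0,0,1,0,0,0],
  [1,0,0,1,0,0,0],
  [1,0,0,0.6,0,0,0],
  [1,0,0,0.6,0,0,0],
])

```text
time_s: 4.95
tcp_pos: [0.4842, 0.127, 0.216]
tool_rot: [-0.0, 0.022, 1.0, -0.0]
contact_force: [-0.6, -0.7, 0.6]
grip_width: 0.0003
```

Call:
jog_arm([
  [1,0,0,0.4,0,0,0],
  [1,0,0,0.4,0,0,0],
  [1,0,0,0.4,0,0,0],
  [1,0,0,0.2,0,0,0],
  [1,0,0,0.1,0,0,0],
  [1,0,0,0,0,0,0],
])

```text
time_s: 5.45
tcp_pos: [0.4844, 0.127, 0.2018]
tool_rot: [0.0, 0.022, 1.0, -0.0]
contact_force: [0.3, -0.4, -0.1]
grip_width: -0.0003
```

```bash
python3 - <<'E'
from h import *
s,M=rep()
a=imaging.snapshot("top")[120:280,200:420];b=imaging.snapshot("side")[140:300,240:400]
cv2.imwrite("pics/p2.png",np.hstack([cv2.resize(x,(400,300)) for x in(a,b)]))
E
```

```text
t 5.45 tcp [0.4844 0.127  0.2018] yaw 177.4332747250161 z [ 0.0002 -0.     -1.    ] F [ 0.326 -0.412 -0.074] M [ 0.0671 -0.0229 -0.0419] w -0.00030591977220218467 q [ 0.3297  0.2217 -0.7439  1.8776  0.1675  1.1051  1.0484]
```

View pics/p2.png

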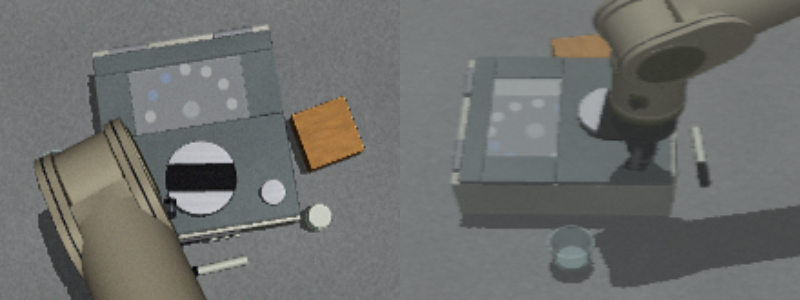

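The lid is nearly level. I'll press a little further until a clear reaction force shows.

Call:
jog_arm([
  [1,0,0,0.1,0,0,0],
  [1,0,0,0.1,0,0,0],
  [1,0,0,0.1,0,0,0],
  [1,0,0,0,0,0,0],
])

```text
time_s: 5.88
tcp_pos: [0.4846, 0.1271, 0.1997]
tool_rot: [0.0, 0.022, 1.0, -0.0]
contact_force: [-4.1, -1.1, 10.4]
grip_width: 0.0
```

Call:
jog_arm([
  [1,0,0,0.1,0,0,0],
  [1,0,0,0.1,0,0,0],
  [1,0,0,0,0,0,0],
  [1,0,0,0,0,0,0],
])

```text
time_s: 6.22
tcp_pos: [0.4846, 0.1272, 0.1995]
tool_rot: [0.001, 0.022, 1.0, -0.001]
contact_force: [-13.8, -5.0, 32.4]
grip_width: -0.0002
```

Firm stop: 32 N with no further travel. I'll lift off and move aside to measure the latch.

Call:
jog_arm([
  [1,0,0,-2,0,0,0],
  [1,0,0,-4,0,0,0],
  [1,3,3,0,0,0,0],
  [1,3,3,0,0,0,0],
  [1,0,0,0,0,0,0],
])

```text
time_s: 6.63
tcp_pos: [0.4238, 0.1945, 0.2578]
tool_rot: [0.0, 0.018, 1.0, 0.0]
contact_force: [-0.3, 1.0, -0.5]
grip_width: 0.0002
```

```bash
python3 - <<'E'
from h import *
s,M=rep()
A=imaging.snapshot("top");B=imaging.snapshot("side");cv2.imwrite("pics/topB.png",A);cv2.imwrite("pics/sideB.png",B)
cv2.imwrite("pics/p3.png",cv2.resize(A[120:280,200:420],None,fx=3.6,fy=3.6,interpolation=cv2.INTER_CUBIC))
cv2.imwrite("pics/p4.png",cv2.resize(B[140:300,240:400],None,fx=3.7,fy=3.7,interpolation=cv2.INTER_CUBIC))
E
```

```text
t 6.6333 tcp [0.4238 0.1945 0.2578] yaw 177.89812672443816 z [ 0.001   0.0009 -1.    ] F [-0.3121  0.9946 -0.4608] M [ 0.0679 -0.0406  0.0452] w 0.00021306498815115815 q [ 0.2848  0.072  -0.8301  1.8903  0.0566  1.2019  0.9697]
```

View pics/p3.png

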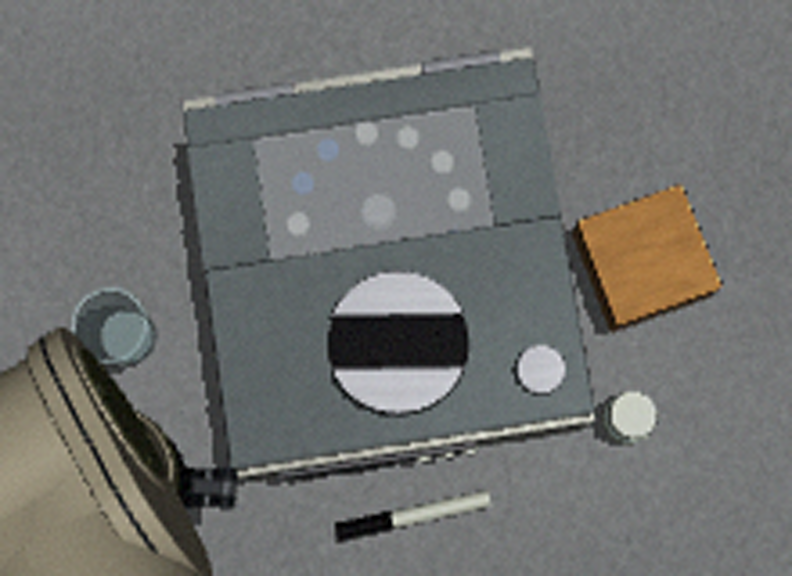

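View pics/p4.png

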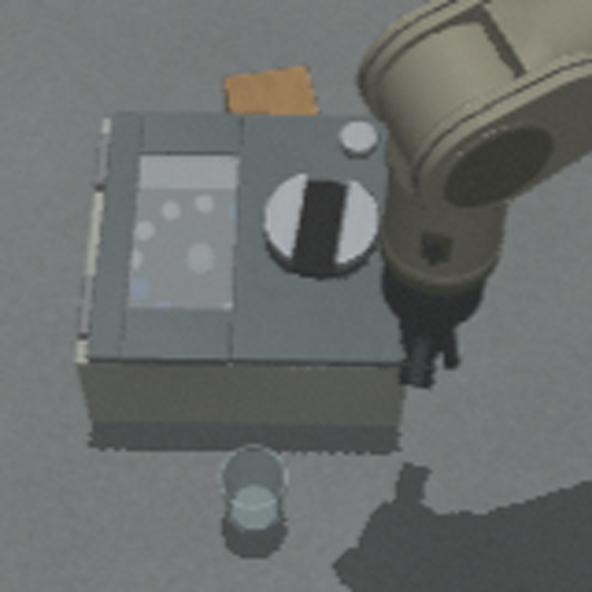

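```bash
python3 - <<'E'
from h import *
A=cv2.imread("pics/topB.png");g=A.min(axis=2)
# metal half-moons: bright, within dial neighbourhood
m=np.zeros_like(g);m[185:245,285:335]=(g[185:245,285:335]>115)*255
n,l,st,c=cv2.connectedComponentsWithStats(m);k=[i for i in range(1,n) if st[i,4]>100];print(st[k],c[k])
pts=np.argwhere(np.isin(l,k))[:,::-1].astype(np.float32)
W=np.array([plane("top",p,.148)[:2] for p in pts],np.float32)
(cx,cy),r=cv2.minEnclosingCircle(W);print("circle",cx,cy,r)
cc=[np.mean([plane("top",p,.148)[:2] for p in np.argwhere(l==i)[:,::-1]],0) for i in k]
print(cc,"mid",np.mean(cc,0)); d=cc[0]-cc[1];print("normal-angle deg",np.degrees(np.arctan2(d[1],d[0])))
b=cv2.imread("pics/sideB.png").min(axis=2)
for z,p in((.148,(322,225)),): print(plane("side",S(*p),z))
s,M=rep()
E
```

```text
[[293 195  35  12 299]
 [293 222  35  13 320]] [[310.18394649 201.73913043]
 [310.446875   226.875     ]]
circle 0.5292047262191772 0.0327056385576725 0.05167631059885025
[array([0.56230351, 0.03238258]), array([0.49623153, 0.03163856])] mid [0.52926752 0.03201057]
normal-angle deg 0.6451723390491375
[0.52920997 0.04158296 0.148     ]
t 6.7333 tcp [0.4273 0.1896 0.2572] yaw 177.60999788835656 z [ 0.0012 -0.0008 -1.    ] F [ 0.5221 -0.9891 -0.0269] M [-0.0508 -0.0231 -0.0414] w 1.072176656401251e-05 q [ 0.2878  0.0757 -0.8228  1.8883  0.0609  1.2017  0.9735]
```

Latch axis is about (0.529, 0.0325) and the slot lies nearly along world y (latch about 0.14 rad). slot_left is at about (0.529, 0.0645). Moving above it.

Call:
jog_arm([
  [1,0,0,0,0,0,-0.04],
  [1,-2.7,-3,0,0,0,0],
  [1,-2.7,-3,0,0,0,0],
  [1,-2.7,-3,0,0,0,0],
  [1,-2.7,-3,0,0,0,0],
  [1,0,0,0,0,0,0],
  [1,0,0,0,0,0,0],
])

```text
time_s: 7.32
tcp_pos: [0.5369, 0.0644, 0.2558]
tool_rot: [-0.001, 0.005, 1.0, 0.0]
contact_force: [-0.6, 0.8, -0.4]
grip_width: 0.0002
```

```bash
python3 - <<'E'
from h import *
s,M=rep()
print((M.T@(np.array([.529,.0645,.22])-s["tcp_pos"])*100))
E
```

```text
t 7.3167 tcp [0.5369 0.0644 0.2558] yaw 179.38728420724556 z [-0.0016  0.0003 -1.    ] F [-0.6197  0.8456 -0.4146] M [ 0.0578  0.0294 -0.0617] w 0.00022958638370556146 q [ 0.4034  0.2513 -0.6947  1.7191  0.1687  1.2338  1.2279]
[ 0.7871 -0.0036  3.5793]
```

Call:
jog_arm([
  [1,0.8,0,0,0,0,0],
  [1,0,0,1.5,0,0,0],
  [1,0,0,1,0,0,0],
  [1,0,0,0,0,0,0],
  [1,0,0,0,0,0,0],
])

```text
time_s: 7.73
tcp_pos: [0.5268, 0.0684, 0.2316]
tool_rot: [-0.001, 0.002, 1.0, -0.0]
contact_force: [-1.1, -1.1, 2.0]
grip_width: -0.0002
```

```bash
python3 - <<'E'
from h import *
s,M=rep()
a=imaging.snapshot("top")[120:280,200:420];b=imaging.snapshot("side")[160:240,280:380]
cv2.imwrite("pics/p5.png",np.hstack([cv2.resize(x,(400,300)) for x in(a,b)]))
E
```

```text
t 7.7333 tcp [0.5268 0.0684 0.2316] yaw 179.78438129807637 z [-0.0012 -0.0003 -1.    ] F [-1.0526 -1.0629  1.9617] M [-0.0637 -0.0429 -0.0323] w -0.00017649168880694486 q [ 0.4008  0.2529 -0.6984  1.7717  0.1747  1.1812  1.2181]
```

View pics/p5.png

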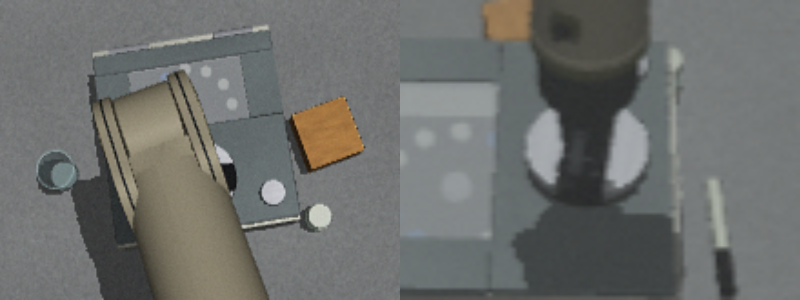

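The side view shows the fingertip (about (580,170)) dark over the slot, between the half-moons. Lowering it in.

Call:
jog_arm([
  [1,-0.2,-0.3,0,0,0,0],
  [1,0,0,1,0,0,0],
  [1,0,0,0.6,0,0,0],
  [1,0,0,0.3,0,0,0],
  [1,0,0,0,0,0,0],
  [1,0,0,0,0,0,0],
])

```text
time_s: 8.33
tcp_pos: [0.5294, 0.0651, 0.2126]
tool_rot: [-0.0, 0.002, 1.0, 0.0]
contact_force: [-0.1, 0.4, 0.1]
grip_width: -0.0002
```

```bash
python3 -c "
from h import *
rep()"
```

```text
t 8.3333 tcp [0.5294 0.0651 0.2126] yaw 179.73448856676526 z [-0.0007  0.0001 -1.    ] F [-0.1085  0.3618  0.1251] M [ 0.0368 -0.0137 -0.0047] w -0.00023742227676283934 q [ 0.3974  0.2774 -0.6914  1.7878  0.1926  1.1455  1.2109]
```

Call:
jog_arm([
  [1,0,0,0.3,0,0,0],
  [1,-0.3,0,0,0,0,0],
  [1,-0.3,0,0,0,0,0],
  [1,-0.3,0,0,0,0,0],
  [1,0,0,0,0,0,0],
])

```text
time_s: 8.75
tcp_pos: [0.5391, 0.0649, 0.21]
tool_rot: [0.0, 0.003, 1.0, 0.0]
contact_force: [-0.0, -0.5, -0.2]
grip_width: -0.0
```

Call:
jog_arm([
  [1,-0.4,-0.1,0,0,0,0.1],
  [1,-0.4,-0.1,0,0,0,0.12],
  [1,-0.4,-0.1,0,0,0,0.12],
  [1,0,0,0,0,0,0],
])

```text
time_s: 9.08
tcp_pos: [0.5499, 0.0601, 0.2097]
tool_rot: [-0.001, 0.176, 0.984, -0.001]
contact_force: [-2.2, -0.9, -0.1]
grip_width: 0.0003
```

```bash
cat >> h.py <<'E'
C=np.array([.5294,.0325])
def tip():
    s,M=rep();r=s["tcp_pos"][:2]+.073*M[:2,2]-C;yaw=np.arctan2(M[1,0],M[0,0])
    ph=np.degrees(np.arctan2(r[1],r[0]));print("tip r mm",1e3*np.hypot(*r),"phi",ph,"latch-if-on-midline",98.5-ph,"tool turn as latch deg",188.5-np.degrees(yaw)%360)
E
python3 -c "
from h import *
tip()"
```

```text
t 9.0833 tcp [0.5499 0.0601 0.2097] yaw 159.7659863297481 z [-0.0019 -0.0007 -1.    ] F [-2.223  -0.8928 -0.1088] M [-0.0668  0.3708  0.0037] w 0.0003151488793677239 q [ 0.343   0.3139 -0.6263  1.7425  0.1997  1.1515  0.8753]
tip r mm 34.25429511097162 phi 53.60727572655098 latch-if-on-midline 44.89272427344902 tool turn as latch deg 28.734013670251898
```

Contact made; the latch is turning (about 2 N). Continuing along the arc.

Call:
jog_arm([
  [1,-0.38,-0.13,0,0,0,0.12],
  [1,-0.38,-0.13,0,0,0,0.12],
  [1,-0.38,-0.13,0,0,0,0.12],
  [1,-0.38,-0.13,0,0,0,0.12],
  [1,0,0,0,0,0,0],
])

```text
time_s: 9.5
tcp_pos: [0.5599, 0.0486, 0.2096]
tool_rot: [-0.001, 0.404, 0.915, -0.0]
contact_force: [-2.1, 1.3, 1.4]
grip_width: -0.0003
```

```bash
python3 -c "
from h import *
tip()"
```

```text
t 9.5 tcp [0.5599 0.0486 0.2096] yaw 132.33310478839846 z [-0.0024  0.0001 -1.    ] F [-2.0939  1.2688  1.4372] M [ 0.0987  0.6241 -0.0667] w -0.0002829515308292448 q [ 0.295   0.3191 -0.5464  1.7227  0.1787  1.1521  0.4366]
tip r mm 34.37284676106566 phi 27.98355909362148 latch-if-on-midline 70.51644090637852 tool turn as latch deg 56.16689521160154
```

Call:
jog_arm([
  [1,-0.38,-0.13,0,0,0,0.12],
  [1,-0.38,-0.13,0,0,0,0.12],
  [1,-0.38,-0.13,0,0,0,0.12],
  [1,-0.38,-0.13,0,0,0,0.12],
  [1,0,0,0,0,0,0],
])

```text
time_s: 9.92
tcp_pos: [0.5636, 0.0338, 0.2095]
tool_rot: [-0.001, 0.61, 0.793, -0.0]
contact_force: [-2.4, 1.5, -2.2]
grip_width: -0.0
```

```bash
python3 -c "
from h import *
tip()"
```

```text
t 9.9167 tcp [0.5636 0.0338 0.2095] yaw 104.863128971827 z [-0.0021  0.001  -1.    ] F [-2.3613  1.4734 -2.1962] M [ 0.3442  0.3633 -0.0307] w -3.7319148890246574e-05 q [ 0.2574  0.312  -0.4691  1.7197  0.1513  1.148   0.0046]
tip r mm 34.0563937789473 phi 2.2364943806649635 latch-if-on-midline 96.26350561933504 tool turn as latch deg 83.636871028173
```

Nearly there. I'll push until the stop shows as a rise in force.

Call:
jog_arm([
  [1,-0.3,-0.1,0,0,0,0.1],
  [1,-0.2,-0.05,0,0,0,0],
  [1,-0.1,0,0,0,0,0],
  [1,0,0,0,0,0,0],
])

```text
time_s: 10.25
tcp_pos: [0.5632, 0.0296, 0.2096]
tool_rot: [-0.002, 0.644, 0.765, 0.0]
contact_force: [-5.2, 8.1, -1.1]
grip_width: 0.0002
```

```bash
python3 -c "
from h import *
tip()"
```

```text
t 10.25 tcp [0.5632 0.0296 0.2096] yaw 99.76306796731737 z [-0.0021  0.003  -1.    ] F [-5.1729  8.1179 -1.1286] M [ 1.8988  1.012  -0.0298] w 0.0001574422420336119 q [ 0.2545  0.3086 -0.4552  1.7218  0.1434  1.1463 -0.0711]
tip r mm 33.7983370870479 phi -4.567337560310417 latch-if-on-midline 103.06733756031042 tool turn as latch deg 88.73693203268263
```

Call:
jog_arm([
  [1,-0.1,0,0,0,0,0],
  [1,-0.1,0,0,0,0,0],
  [1,0,0,0,0,0,0],
  [1,0,0,0,0,0,0],
])

```text
time_s: 10.58
tcp_pos: [0.5633, 0.0293, 0.2096]
tool_rot: [-0.003, 0.644, 0.765, 0.001]
contact_force: [-6.0, 13.5, 0.7]
grip_width: -0.0002
```

```bash
python3 - <<'E'
from h import *
tip()
A=imaging.snapshot("top");B=imaging.snapshot("side")
cv2.imwrite("pics/p6.png",np.hstack([cv2.resize(x,(400,300)) for x in(A[120:280,200:420],B[160:240,280:380])]))
E
```

```text
t 10.5833 tcp [0.5633 0.0293 0.2096] yaw 99.86028681858701 z [-0.0025  0.0048 -1.    ] F [-5.9825 13.5338  0.7203] M [ 3.0277  1.2797 -0.1057] w -0.00017133465053770393 q [ 0.2562  0.3089 -0.4559  1.7214  0.1417  1.1465 -0.0675]
tip r mm 33.821817408370016 phi -4.749856480092124 latch-if-on-midline 103.24985648009212 tool turn as latch deg 88.63971318141299
```

View pics/p6.png

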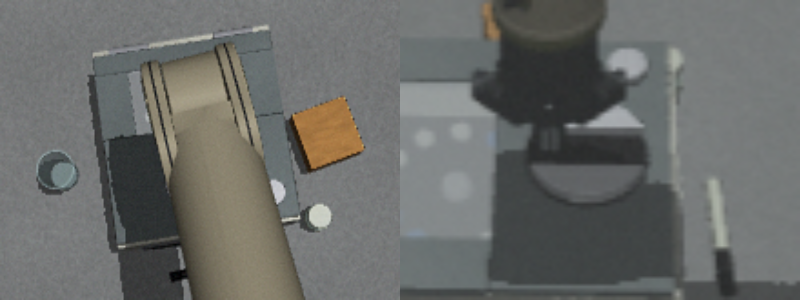

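At the stop: force rose to 13.5 N without travel, and the slot lies along the spinner's x. I'll back off the wall, lift out and check.

Call:
jog_arm([
  [1,0.5,0,0,0,0,0],
  [1,0.3,0,0,0,0,0],
  [1,0,0,-3,0,0,0],
  [1,0,0,-4,0,0,0],
  [1,0,0,-4,0,0,0],
  [1,0,0,-4,0,0,0],
  [1,-2.5,-3,0,0,0,0],
  [1,-2.5,-3,0,0,0,0],
])

```text
time_s: 11.35
tcp_pos: [0.5131, -0.0256, 0.3627]
tool_rot: [0.002, 0.644, 0.765, 0.002]
contact_force: [0.9, -1.4, -0.4]
grip_width: -0.0002
```

Call:
jog_arm([
  [1,-4,0,0,0,0,0],
  [1,-4,0,0,0,0,0],
  [1,-4,0,0,0,0,0],
  [1,-4,0,0,0,0,0],
  [1,-4,0,0,0,0,0],
  [1,-4,0,0,0,0,0],
  [1,0,0,0,0,0,0],
  [1,0,0,0,0,0,0],
])

```text
time_s: 12.02
tcp_pos: [0.5513, -0.2664, 0.3592]
tool_rot: [-0.0, 0.648, 0.762, -0.001]
contact_force: [-0.8, 0.5, 0.4]
grip_width: -0.0003
```

```bash
python3 - <<'E'
from h import *
tip()
A=imaging.snapshot("top");B=imaging.snapshot("side");cv2.imwrite("pics/topC.png",A);cv2.imwrite("pics/sideC.png",B)
cv2.imwrite("pics/p7.png",np.hstack([cv2.resize(x,None,fx=2.4,fy=2.4,interpolation=cv2.INTER_CUBIC) for x in(A[120:280,230:400],B[140:300,240:400])]))
g=A.min(axis=2);m=np.zeros_like(g);m[185:245,285:335]=(g[185:245,285:335]>115)*255
n,l,st,c=cv2.connectedComponentsWithStats(m);k=[i for i in range(1,n) if st[i,4]>100];print(st[k])
cc=[np.mean([plane("top",p,.148)[:2] for p in np.argwhere(l==i)[:,::-1]],0) for i in k]
d=cc[0]-cc[1];print(cc,np.degrees(np.arctan2(d[1],d[0])))
E
```

```text
t 12.0167 tcp [ 0.5513 -0.2664  0.3592] yaw 99.27205107805392 z [-0.001  -0.0007 -1.    ] F [-0.7931  0.538   0.4273] M [ 0.0608 -0.0021  0.0271] w -0.00025957824030046513 q [ 0.5735  0.2949 -0.2521  1.3996  0.074   1.4569  0.4851]
tip r mm 299.7734712410161 phi -85.83317456328201 latch-if-on-midline 184.333174563282 tool turn as latch deg 89.22794892194608
[[285 185  33   6 101]
 [315 196  15  35 309]
 [291 199  14  35 312]]
[array([0.6033, 0.069 ]), array([0.5342, 0.    ]), array([0.524 , 0.0656])] 44.90029021353846
```

View pics/p7.png

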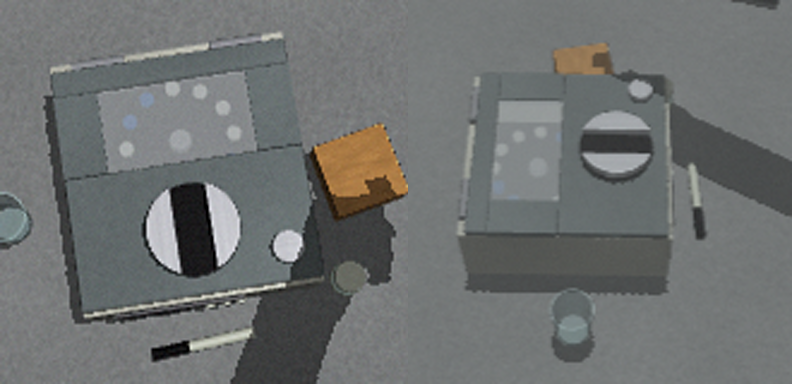

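The slot line is at 8.8° against the spinner's 8.5°, so the latch is locked. The lid is level, the bystanders are in place and the arm is clear. Handing in.

```bash
python3 -c "
from workcell import workorder
print(workorder.job_done())"
```

```text
the job is handed in; nothing more can be done
None
```

The lid is shut and the latch is turned to its stop. I handed the job in at about 12 s of the 42 s allowed; handing in reports no verdict.

**Lid:** I pressed it down with the shut fingertips near its front left corner. At the bottom the force rose to 32 N with no further travel. The last pictures show it level.

**Latch:** I set the fingertips in the slot and turned it clockwise until the force rose to 13.5 N with no further travel. In the last top picture the slot lies at 8.8°, against 8.5° for the spinner's x axis. That puts it within about 0.01 rad of the stop, well past the 1.42 rad needed.

**Other things on the bench:** The beaker, marker, carton and jar look unmoved in the last pictures; I did not measure them. The two bottles and the tube rack were outside those crops. The arm passed them only at the start of the move, above their height by my reckoning. The arm ended clear of everything.

**Checks that disagreed:**
- While the lid was moving the force reading stayed within noise, so I took only the end stop as proof that it was shut.
- The first automatic slot angle (44.9°) was wrong because the mask also caught a bright patch of the window. The 8.8° comes from the two half-moon blobs in that same output.

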